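# Hang the take-up weight on the tension rocker

## Task

Grip the take-up weight firmly by its red stud and lift it well clear of the table, still roughly level. Up there, loosen your grip just enough for the heavy end to swing down until the weight hangs straight below the stud, tighten again, then hook it over the bar of the yellow rocker and let go, so that it hangs freely and draws the rocker down. Leave the thread cone, the pin tin and the parts bin alone.

Things in the scene. Friction and masses are not known exactly. Their poses are not given: they have to be found in the camera images.
- weight: Take-up weight, 0.47-0.63 kg: steel C-hook, dark block at one end, red grip stud (16 mm diameter, 24 mm long) at the other. Origin: stud centre. +x from stud to block, y the stud's axis, +z the C's open side. Starts lying: x level, +z up, stud 26 mm high. Mass centre x 90. Gripped across the stud's ends, 90 N holds it level; eased, it turns from about 60-45 N, hangs below 12 N, drops below 3 N
- seat (a point): Point in the weight's hook, weight x 37 mm, y 0, z 0. The seat is an inverted V (apex x 33, lips down to x 44 at z +-16); the bar's centre rests at about x 39. The spine of the C lies at z -26 to -18, so the C is open towards +z between lip (x 44) and block top (x 84). All is 16 mm wide in y. When hanging, the C opens the way x pointed before the swing
- foot (a point): Centre of the underside (far face) of the weight's block: x 134 mm in the weight's frame. The block spans x 84 to 134, 34 mm in y, z -26 to +26
- stand: Green steel take-up frame fixed on the table, front towards the robot (yaw within 0.2). Origin on the table, 120 mm in front of the bar; +x points to the back. Base plate 14 mm high, x 100 to 340 mm, 240 mm wide. Two posts at x 260, y +-106, 222 mm high, carry the rocker's pivot
- bar_mid (a point): Centre of the rocker's cross bar, a steel rod of 10 mm diameter along y, 200 mm above the table at rest, free over y -88 to +88 mm between two yellow arms (18 mm high) that run back 140 mm (+x) to the pivot. Axes: x to the back, y along the bar
- rocker (a joint): Rocker angle in rad: 0 = arms level (held up by a spring), grows as the bar goes down, stop at 0.5. It takes about 2.5 N on the bar to start it and 14 N more per rad. The hung weight draws it down by 0.13 to 0.27
- thread_cone: Bystander: blue thread cone, 64 mm base, 115 mm high, upright; origin under its centre
- pin_tin: Bystander: white round tin with a red lid, 84 mm diameter, 38 mm high; origin under its centre
- parts_bin: Bystander: orange open bin with black parts, 110 x 130 x 50 mm; origin under its centre

How it is judged:
On the way, in this order (a step that is already met when the one before it is completed fails the run):
1. the weight is held at its stud in the fingers, clear of the table (stud above 140 mm, block's underside above 50 mm), its long axis within about 40 degrees of level (height (world z) of weight above 0.14 m and height (world z) of foot above 0.05 m and angle between weight's own x axis and vertical between 0.87 and 2.27 rad and contact force between the fingers and weight above 2 N and contact force between weight and stand below 0.1 N and distance between the grasp point and weight below 0.035 m), for 0.2 s.
2. held firmly again at the stud (fingers' contact force above 25 N) and touching nothing else, it has swung down to hang within about 28 degrees of straight below the stud (angle between weight's own x axis and vertical above 2.65 rad and height (world z) of foot above 0.02 m and contact force between the fingers and weight above 25 N and contact force between weight and stand below 0.1 N and distance between the grasp point and weight below 0.035 m), for 0.3 s.
At the end, for the whole second after the job is handed in: The weight hangs from the rocker's bar by its hook (seat within 15 mm of the bar, between the arms), within about 20 degrees of straight down, clear of everything below, at rest, with the rocker drawn down by more than 0.07 rad (distance between seat and bar_mid below 0.085 m and contact force between weight and stand above 2 N and x of seat in the frame of bar_mid between -0.015 and 0.015 m and value of joint rocker above 0.07 rad and angle between weight's own x axis and vertical above 2.79 rad and linear speed of weight below 0.05 m/s and height (world z) of foot above 0.03 m); the robot touches nothing.
It fails at once if a bystander is moved by more than 30 mm (distance of any of thread_cone, pin_tin, parts_bin from where it was at the start of the episode above 0.03 m).
It also fails if it takes over 72 s, if anything falls off the work surface, if the arm or the gripper's body presses on something with over 40 N, if the wrist force passes 120 N, or if a joint passes its speed limit or range.

## Robot

A 7-joint arm with a two-finger parallel gripper is mounted at the origin on the work surface. World frame = base frame: x ahead of the robot, y to its left, z up, the work surface at z = 0. Lengths are in m, angles in rad, forces in N, time in s.
With the tool pointing down it reaches from about 0.4 to 0.875 m from the base axis. Payload 19.3 kg.
Tool frame: the origin (TCP) lies between the finger pads; the fingertips stand 17 mm ahead of it and the grasp point (between the pads) lies 2 mm behind it (bot.finger_overhang is the distance from the TCP to the fingertips, in m); z points along the fingers, y is the line along which they close (so a half turn about z gives the same grasp; the last joint's range is limited). The gripper opens to 85 mm and grips with 20 to 120 N. Pads are 22 mm wide; open, the fingers measure 114 mm over their backs; the gripper's body (76 mm by 85 mm) begins 54 mm behind the grasp point. The pads swing forward as they close: fully open they stand 13 mm farther back than shut.
Start: joints at [-1.374, 0.521, -0.036, 1.599, 0.021, 1.021, -0.113], TCP at [0.165, 0.603, 0.248] pointing down, gripper open.
Joint ranges: [-2.91, 2.91], [-0.3, 2.13], [-1.5, 1.42], [0.17, 2.43], [-1.26, 4.41], [0.16, 1.93], [-2.52, 2.52]. Speed limits (rad/s): [1.89, 1.89, 2.39, 2.39, 3.01, 3.01, 3.01].

## Interface

Orientations are given as [roll, pitch, yaw] about the fixed x, y, z axes, in that order (R = Rz(yaw) Ry(pitch) Rx(roll)).
In Python, from workcell import observe, grab_frame, bot gives the robot as it stands.
- The arm moves only by the shell command python3 -m crank 'ROWS' [FORCE]. ROWS is a JSON object of lists of equal length, an entry for each row: "linear": the shift along the world's x, y, z each as a share of 0.25 m, from -1 to 1, a list of three; "delta_rot": the turn, a rotation vector about the world's x, y, z each as a share of 30 degrees, from -1 to 1, a list of three; "fingers": the opening, from -1 (shut) to 1 (fully open). In form: {"linear": [[dx, dy, dz], ...], "delta_rot": [[rx, ry, rz], ...], "fingers": [fingers, ...]}. A call has 1 to 5 rows; each row is the pose to reach, as a shift and turn from the pose commanded when the call began; what a row does not reach only later rows make up. A row lasts 1/10 s, in which the tool goes at most 50 mm and 8.59 degrees, less where a joint would pass 70% of its speed; a pose out of reach is approached as far as the arm can. A call with a number of a shift or a turn outside -1 to 1 is refused whole. A call with a gripper value outside its range is refused whole. The fingers move at their own pace and stop on an object; FORCE is the grip in N (left out, the last holds). Time passes only in rows, so rows that repeat a pose let the fingers close. It gives the time, the measured TCP pose, the force, the opening and the grip force at its end, in the units of the state.
- observe(): the state, without advancing time (a new reading comes with each control period).
- grab_frame(name): name is "side" or "top"; returns a dict with "image" (480x640x3 uint8, red, green, blue), "mtx" (3x3 intrinsics, pixels), "k1" (the pictures are not rectified: a ray, as slopes to the right and down, at radius r is drawn at 1 + k1 r^2 times it, then the intrinsics apply), "xyz" and "orientation" of the camera in the world. Camera axes: x right, y down, z forward; pixel columns grow to the right and rows downward; lengths in m; the calibration is good to about 2 mm. A picture is of the moment at which its call begins. There is no depth.
- bot.job_done(): hands the job in; it is judged then, once.
The state is a dict: "clock": time; "qpos": joint angles; "qd": joint speeds; "joint_efforts": joint torques, N m; "position": TCP position; "tool_rot": TCP orientation; "force": force on the tool from outside, world axes, zero at the start; "moment": the same for the moment, N m; "grip_width": finger opening in m; "finger_force": force on a finger pad.
Only numpy, scipy, OpenCV 4.12 (cv2) and the standard library are available. Lean on these libraries where they do the work, as an engineer would, in place of code of your own. Each camera call takes 0.05 s, during which the arm holds its last target. There are 200 camera calls.

## Working session

There is one attempt and no reset: what is moved stays moved. The work goes in short steps, Python scripts to look and compute and a shell command to move; the robot and the scene stay as the last step left them, time stands still between calls to the robot, and variables do not carry over. Pictures are saved under pics/ and viewed, at most 11 in all, crops included, and the job is handed in when it is done.

```bash
mkdir -p pics; ls; python3 - <<'E'
from workcell import observe, grab_frame, bot
import cv2
s=observe();print({k:s[k] for k in("clock","position","tool_rot","grip_width","force")})
for n in("side","top"):
    f=grab_frame(n);cv2.imwrite(f"pics/{n}0.png",f["image"][...,::-1]);print(n,f["mtx"],f["k1"],f["xyz"],f["orientation"])
E
```

```text
pics
{'clock': 0.0, 'position': array([0.16471312, 0.60258874, 0.24772634]), 'tool_rot': array([-3.14047205e+00,  4.99758796e-05,  2.87478360e+00]), 'grip_width': 0.0857517825384547, 'force': array([-0.15663719, -0.71209564,  0.12529922])}
side [[548.43519957   0.         312.76848279]
 [  0.         548.43519957 241.99079982]
 [  0.           0.           1.        ]] 0.03333356572579133 [ 0.2451811  -1.2034827   1.22099389] [-2.28231412  0.00823536 -0.28005444]
top [[476.59864883   0.         320.46977793]
 [  0.         476.59864883 235.11644421]
 [  0.           0.           1.        ]] -0.12120371754799185 [0.45120651 0.00811459 1.43652163] [-3.03009065 -0.01044582 -1.54255098]
```

View pics/top0.png

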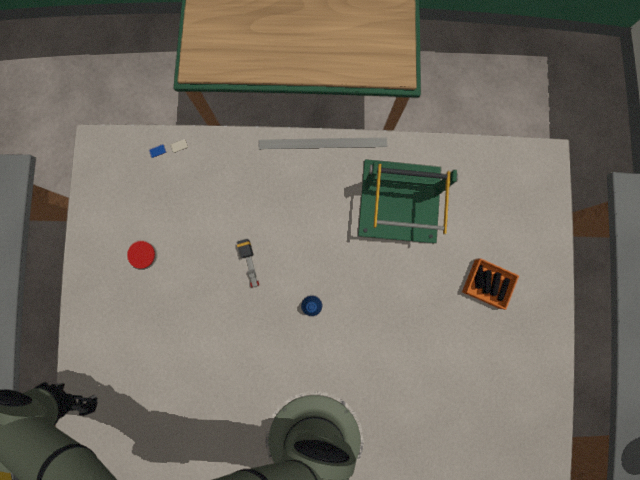

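View pics/side0.png

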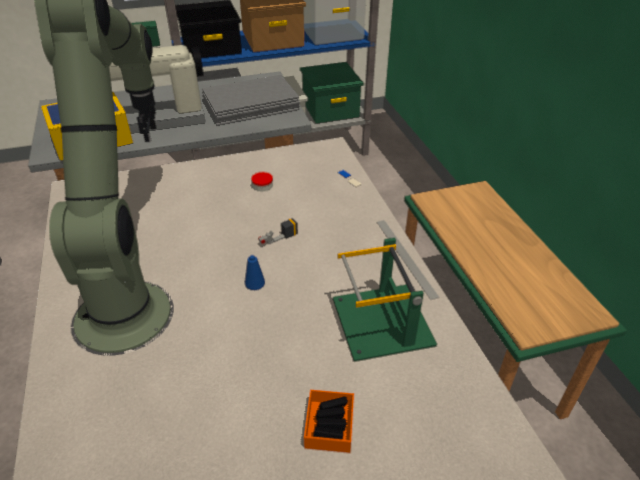

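The top view shows the weight with its red stud near (254,283) and block near (245,248). The rocker bar runs from about (376,222) to (447,231), the cone is at (312,306), the tin at (141,255) and the bin at (490,284). The side view agrees: stud (263,241), bar from (343,256) to (360,303).

```bash
cat > h.py <<'E'
import numpy as np, cv2
from scipy.spatial.transform import Rotation as R
from workcell import observe, grab_frame, bot
def cam(n):
    f=grab_frame(n); f["R"]=R.from_euler("xyz",f["orientation"]).as_matrix(); f["hsv"]=cv2.cvtColor(f["image"],cv2.COLOR_RGB2HSV); f["D"]=np.array([f["k1"],0,0,0.]); return f
def ray(f,uv):
    p=cv2.undistortPoints(np.array([[uv]],float),f["mtx"],f["D"])[0,0]
    return f["R"]@np.array([p[0],p[1],1])
def onz(f,uv,z):
    d=ray(f,uv); c=np.array(f["xyz"]); return c+d*(z-c[2])/d[2]
def tri(f,a,g,b):
    d,e=ray(f,a),ray(g,b); c,k=np.array(f["xyz"]),np.array(g["xyz"])
    t=np.linalg.lstsq(np.c_[d,-e],k-c,rcond=None)[0]; p,q=c+t[0]*d,k+t[1]*e
    return (p+q)/2,np.linalg.norm(p-q)
def proj(f,P):
    r=f["R"].T
    return cv2.projectPoints(np.array(P,float).reshape(-1,1,3),cv2.Rodrigues(r)[0],-r@np.array(f["xyz"]),f["mtx"],f["D"])[0][:,0]
def mask(f,lo,hi,box):
    m=cv2.inRange(f["hsv"],np.array(lo),np.array(hi)); o=np.zeros_like(m); x0,y0,x1,y1=box; o[y0:y1,x0:x1]=m[y0:y1,x0:x1]; return o
def crop(f,box,k,name):
    x0,y0,x1,y1=box; return cv2.resize(f["image"][y0:y1,x0:x1,::-1],None,fx=k,fy=k,interpolation=cv2.INTER_CUBIC)
E
python3 - <<'E'
from h import *
t,s=cam("top"),cam("side")
def red(f,b):
    m=mask(f,(0,110,60),(8,255,255),b)|mask(f,(172,110,60),(180,255,255),b); y,x=np.nonzero(m); return np.array([x.mean(),y.mean()]),len(x)
a,b=red(t,(235,265,270,300)),red(s,(250,230,275,255)); print(a,b,tri(t,a[0],s,b[0]),onz(t,a[0],.026),onz(s,b[0],.026))
for f,bx in((t,(225,230,270,300)),(s,(250,210,310,255))):
    m=(cv2.inRange(f["hsv"],(0,0,0),(180,255,70))); 
for f,bx in((t,(350,150,470,245)),(s,(330,235,430,315))):
    m=mask(f,(18,120,90),(32,255,255),bx)
    for c in cv2.findContours(m,0,2)[0]:
        if cv2.contourArea(c)>40: print("yellow",cv2.minAreaRect(c),cv2.boxPoints(cv2.minAreaRect(c)).round(1).tolist())
A=crop(t,(225,230,285,300),7,0);B=crop(s,(245,205,315,260),5,0);C=crop(t,(350,150,470,250),3,0);D=crop(s,(325,225,445,325),3,0)
W=np.zeros((800,800,3),np.uint8)
for im,(x,y) in((A,(0,0)),(B,(430,0)),(C,(0,495)),(D,(400,290))): 
    im=im[:800-y,:800-x]; W[y:y+im.shape[0],x:x+im.shape[1]]=im
cv2.imwrite("pics/z.png",cv2.resize(W,(600,600)))
E
```

```text
(array([254.08333333, 283.33333333]), 12) (array([262.61538462, 241.38461538]), 13) (array([0.46045845, 0.19061703, 0.01870629]), np.float64(0.000405949693835355)) [0.46060999 0.18964453 0.026     ] [0.45895403 0.18219635 0.026     ]
yellow ((446.2806396484375, 201.98512268066406), (3.3651559352874756, 62.19620132446289), 3.8785240650177) [[442.5, 232.89999389648438], [446.70001220703125, 170.8000030517578], [450.1000061035156, 171.10000610351562], [445.8999938964844, 233.10000610351562]]
yellow ((377.0429382324219, 195.4634246826172), (2.950573682785034, 63.19809341430664), 4.573921203613281) [[373.1000061035156, 226.8000030517578], [378.1000061035156, 163.8000030517578], [381.0, 164.10000610351562], [376.0, 227.10000610351562]]
yellow ((382.9053955078125, 299.4324645996094), (6.740358352661133, 55.56686019897461), 80.53767395019531) [[354.8999938964844, 300.70001220703125], [409.79998779296875, 291.5], [410.8999938964844, 298.20001220703125], [356.1000061035156, 307.29998779296875]]
yellow ((366.4673156738281, 250.77560424804688), (6.3701171875, 58.423675537109375), 81.7028579711914) [[337.1000061035156, 251.8000030517578], [394.8999938964844, 243.39999389648438], [395.79998779296875, 249.6999969482422], [338.0, 258.1000061035156]]
```

View pics/z.png

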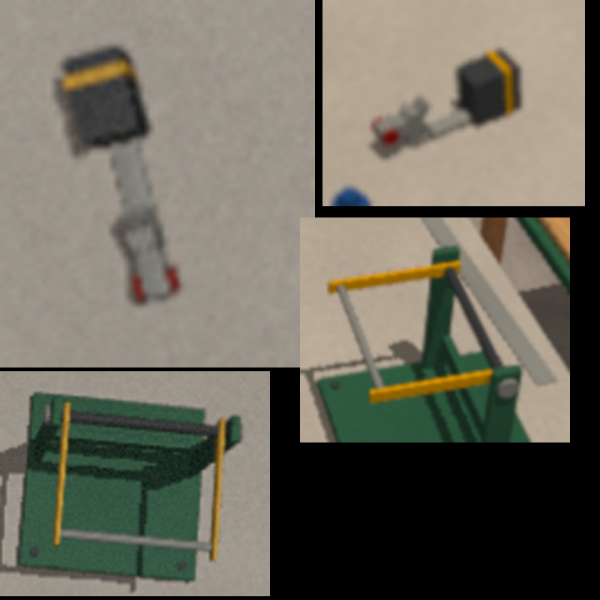

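```bash
python3 - <<'E'
from h import *
t,s=cam("top"),cam("side")
A=lambda x,y:(225+x/5.25-.4,230+y/5.25-.4)
S=onz(t,A(155,284),.028)
e1,e2=onz(t,A(137,289),.028),onz(t,A(173,280),.028); d=e1-e2; print("stud",S,"yaw from ends",np.arctan2(-d[0],d[1]),np.linalg.norm(d))
# block top face: front edge corners & stripe
bc=(onz(t,A(80,152),.052)+onz(t,A(146,135),.052))/2; st=onz(t,A(97,73),.052)
for p in(bc,st,onz(t,A(128,160),.008)): v=p-S; print(p,np.arctan2(v[1],v[0]),np.linalg.norm(v[:2]))
cT=lambda x,y:(350+x/2.25-.4,150+(y-371)/2.25-.4); cS=lambda x,y:(325+(x-300)/2.25-.4,225+(y-217)/2.25-.4)
l=tri(t,cT(62,534),s,cS(341,289)); r=tri(t,cT(212,547),s,cS(378,386)); print(l,r)
L,Rr=onz(t,cT(62,534),.2),onz(t,cT(212,547),.2); 
for a,b in((l[0],r[0]),(L,Rr)): v=a-b; print((a+b)/2,"yaw",np.arctan2(-v[0],v[1]),np.linalg.norm(v))
# arms midlines in top
for q in([(374.5,227),(379.6,164)],[(444.2,233),(448.4,171)]):
    a,b=onz(t,q[0],.209),onz(t,q[1],.209);v=b-a;print("arm",a,b,np.arctan2(v[1],v[0]),np.linalg.norm(v))
o=observe();print(o["position"],S-o["position"])
E
```

```text
stud [0.45953751 0.18922468 0.028     ] yaw from ends 0.275907925570276 0.02084901884729801
[0.53628564 0.21272327 0.052     ] 0.2971149555915193 0.08026493456159631
[0.57527521 0.22340411 0.052     ] 0.2871559207398722 0.12067911860853485
[0.52980936 0.2101937  0.008     ] 0.28998688885092694 0.07333371263581731
(array([ 0.62742925, -0.14826099,  0.20198246]), np.float64(0.002377416914842564)) (array([ 0.61440074, -0.32253597,  0.21165352]), np.float64(0.0060397782210548))
[ 0.62091499 -0.23539848  0.20681799] yaw -0.0746195398677693 0.17502868325544288
[ 0.62393065 -0.2375906   0.2       ] yaw -0.05580175135734505 0.1779281888225311
arm [ 0.61435997 -0.14086529  0.209     ] [ 0.78326384 -0.15220466  0.209     ] -0.06703442344047918 0.1692840739050446
arm [ 0.60408661 -0.32497044  0.209     ] [ 0.77115947 -0.33732486  0.209     ] -0.07381197473192051 0.16752901761203795
[0.16476332 0.60280226 0.24809537] [ 0.29477419 -0.41357758 -0.22009537]
```

```bash
python3 -m crank '{"linear":[[0.58,-0.82,0],[0.58,-0.82,0],[0.58,-0.82,0],[0.58,-0.82,0],[0.58,-0.82,0]],"delta_rot":[[0,0,1],[0,0,1],[0,0,1],[0,0,1],[0,0,1]],"fingers":[1,1,1,1,1]}' 110
python3 -m crank '{"linear":[[0.59,-0.84,-0.3],[0.59,-0.84,-0.3],[0.59,-0.84,-0.3],[0.59,-0.84,-0.3],[0.59,-0.84,-0.3]],"delta_rot":[[0,0,0.06],[0,0,0.06],[0,0,0.06],[0,0,0.06],[0,0,0.06]],"fingers":[1,1,1,1,1]}'
python3 -m crank '{"linear":[[0,0,-0.2],[0,0,-0.2],[0,0,-0.2]],"delta_rot":[[0,0,0],[0,0,0],[0,0,0]],"fingers":[0.1,0.1,0.1]}'
```

```text
clock: 0.8
position: [0.3097, 0.3974, 0.2484]
tool_rot: [3.141, 0.0, -2.882]
force: [1.6, 0.9, 1.4]
grip_width: 0.0855
finger_force: 0.0
clock: 1.3
position: [0.4476, 0.2013, 0.1779]
tool_rot: [3.141, 0.001, -2.853]
force: [1.2, 0.6, -0.8]
grip_width: 0.0854
finger_force: 0.0
clock: 1.6
position: [0.4462, 0.2034, 0.1285]
tool_rot: [-3.142, -0.002, -2.853]
force: [-0.1, -0.0, 0.7]
grip_width: 0.047
finger_force: 0.0
```

```bash
python3 -m crank '{"linear":[[0.044,-0.06,-0.18],[0.044,-0.06,-0.18],[0.044,-0.06,-0.18]],"delta_rot":[[0,0,0],[0,0,0],[0,0,0]],"fingers":[0.1,0.1,0.1]}'
python3 - <<'E'
from h import *
t,s=cam("top"),cam("side")
W=np.hstack([cv2.resize(f["image"][y:y+80,x:x+80,::-1],(400,400),interpolation=2) for f,x,y in((t,215,225),(s,225,185))])
cv2.imwrite("pics/a.png",W); o=observe()["position"]; print(o,proj(t,[o,[.457,.188,.026]]),proj(s,[o,[.457,.188,.026]]))
E
```

```text
clock: 1.9
position: [0.4579, 0.189, 0.0846]
tool_rot: [3.141, 0.001, -2.852]
force: [0.9, 0.1, 1.6]
grip_width: 0.047
finger_force: 0.0
[0.45831857 0.18942501 0.08535292] [[251.44313033 283.92140334]
 [254.58937299 284.57707271]] [[260.73331501 226.33832468]
 [261.68040243 240.41078718]]
```

View pics/a.png

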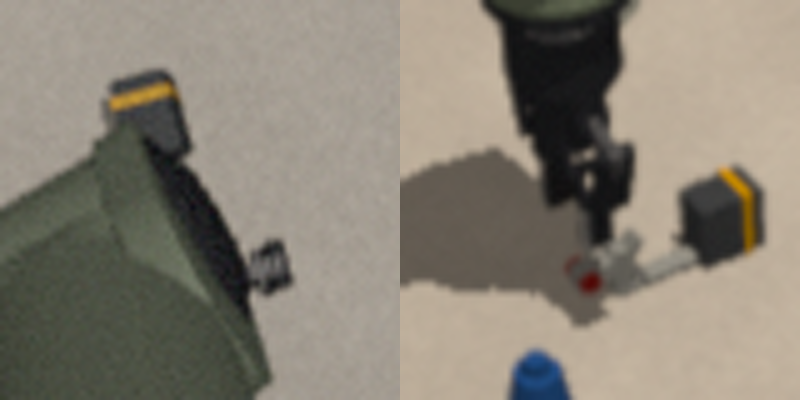

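The side view shows the stud at about (261.5,240), which matches its projected position. The fingers straddle it, so I'll lower and grip.

```bash
python3 -m crank '{"linear":[[-0.004,-0.004,-0.15],[-0.004,-0.004,-0.235],[-0.004,-0.004,-0.235]],"delta_rot":[[0,0,0],[0,0,0],[0,0,0]],"fingers":[0.1,0.1,0.1]}'
python3 -m crank '{"linear":[[0,0,0],[0,0,0],[0,0,0],[0,0,0],[0,0,0]],"delta_rot":[[0,0,0],[0,0,0],[0,0,0],[0,0,0],[0,0,0]],"fingers":[-1,-1,-1,-1,-1]}' 112
python3 -c "
from h import *
s=cam('side');cv2.imwrite('pics/b.png',cv2.resize(s['image'][185:265,225:305,::-1],(400,400),interpolation=2))"
```

```text
clock: 2.3
position: [0.4561, 0.1876, 0.0242]
tool_rot: [3.142, -0.001, -2.852]
force: [-0.1, 0.7, 0.1]
grip_width: 0.0468
finger_force: 0.0
clock: 2.8
position: [0.4575, 0.1877, 0.0265]
tool_rot: [3.141, 0.003, -2.853]
force: [-3.6, 0.3, 13.3]
grip_width: 0.0216
finger_force: 109.1
```

View pics/b.png

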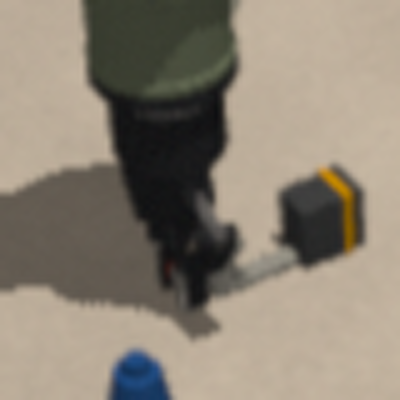

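The fingers are closed on the stud at (190,270) in the crop, and the weight is still level. Lifting gently.

```bash
python3 -m crank '{"linear":[[0,0,0.04],[0,0,0.12],[0,0,0.22],[0,0,0.34],[0,0,0.46]],"delta_rot":[[0,0,0],[0,0,0],[0,0,0],[0,0,0],[0,0,0]],"fingers":[-1,-1,-1,-1,-1]}' 115
python3 -m crank '{"linear":[[0,0,0.14],[0,0,0.28],[0,0,0.42],[0,0,0.54],[0,0,0.6]],"delta_rot":[[0,0,0],[0,0,0],[0,0,0],[0,0,0],[0,0,0]],"fingers":[-1,-1,-1,-1,-1]}'
python3 -m crank '{"linear":[[0,0,0],[0,0,0],[0,0,0]],"delta_rot":[[0,0,0],[0,0,0],[0,0,0]],"fingers":[-1,-1,-1]}'
python3 -c "
from h import *
s=cam('side');cv2.imwrite('pics/c.png',cv2.resize(s['image'][130:270,200:340,::-1],(420,420),interpolation=2));print(observe()['force'],observe()['moment'])"
```

```text
clock: 3.35
position: [0.4563, 0.1867, 0.1418]
tool_rot: [3.142, 0.0, -2.854]
force: [0.7, -0.2, -5.9]
grip_width: 0.0213
finger_force: 113.1
clock: 3.85
position: [0.4567, 0.1869, 0.2934]
tool_rot: [3.141, 0.004, -2.854]
force: [0.3, -0.1, -6.3]
grip_width: 0.0213
finger_force: 113.1
clock: 4.15
position: [0.4561, 0.1866, 0.2886]
tool_rot: [-3.141, -0.002, -2.853]
force: [0.3, 0.4, -5.0]
grip_width: 0.0211
finger_force: 113.1
[-0.25368709 -0.34639697 -5.66629806] [-0.19435257  0.44372042 -0.05111723]
```

View pics/c.png

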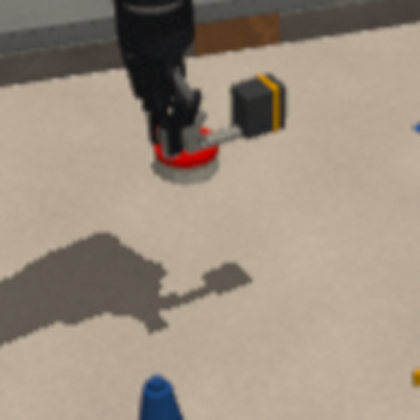

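The weight is held level, with its block at (258,107) in the crop. Now I'll ease the grip in steps and track the swing by the moment.

```bash
python3 -m crank '{"linear":[[0,0,0],[0,0,0]],"delta_rot":[[0,0,0],[0,0,0]],"fingers":[-1,-1]}' 45
python3 -c "from workcell import *;o=observe();print(o['moment'],o['force'])"
python3 -m crank '{"linear":[[0,0,0],[0,0,0]],"delta_rot":[[0,0,0],[0,0,0]],"fingers":[-1,-1]}' 32
python3 -c "from workcell import *;o=observe();print(o['moment'],o['force'])"
python3 -m crank '{"linear":[[0,0,0],[0,0,0],[0,0,0],[0,0,0]],"delta_rot":[[0,0,0],[0,0,0],[0,0,0],[0,0,0]],"fingers":[-1,-1,-1,-1]}' 20
python3 -c "from workcell import *;o=observe();print(o['moment'],o['force'])"
```

```text
clock: 4.4
position: [0.4565, 0.1868, 0.2889]
tool_rot: [-3.141, -0.001, -2.853]
force: [-0.6, -0.4, -5.3]
grip_width: 0.0211
finger_force: 113.1
[-0.12846684  0.40305129  0.00852924] [-0.55169745 -0.43298784 -5.25543261]
clock: 4.6
position: [0.4567, 0.1869, 0.2893]
tool_rot: [-3.142, -0.0, -2.853]
force: [-0.0, -0.2, -5.0]
grip_width: 0.021
finger_force: 113.1
[-0.1537687   0.47255115  0.0373414 ] [-0.03089636 -0.20086192 -5.0045104 ]
clock: 5.0
position: [0.4567, 0.1869, 0.2894]
tool_rot: [-3.142, 0.0, -2.853]
force: [-0.7, 0.1, -5.1]
grip_width: 0.0216
finger_force: 113.1
[-0.11703514  0.42808728 -0.03905747] [-0.73205069  0.05715175 -5.07350489]
```

```bash
python3 -m crank '{"linear":[[0,0,0]],"delta_rot":[[0,0,0]],"fingers":[-0.6]}' 30 | tail -2
python3 -m crank '{"linear":[[0,0,0]],"delta_rot":[[0,0,0]],"fingers":[-0.55]}' 30 | tail -2
python3 -m crank '{"linear":[[0,0,0]],"delta_rot":[[0,0,0]],"fingers":[-0.52]}' 30 | tail -2
python3 -m crank '{"linear":[[0,0,0]],"delta_rot":[[0,0,0]],"fingers":[-0.51]}' 30 | tail -2
```

```text
grip_width: 0.022
finger_force: 113.1
grip_width: 0.0215
finger_force: 113.1
grip_width: 0.0214
finger_force: 113.1
grip_width: 0.021
finger_force: 113.1
```

```bash
for v in 1; do python3 -m crank '{"linear":[[0,0,0]],"delta_rot":[[0,0,0]],"fingers":[-0.50]}' | tail -2
python3 -m crank '{"linear":[[0,0,0]],"delta_rot":[[0,0,0]],"fingers":[-0.49]}' | tail -2
python3 -m crank '{"linear":[[0,0,0]],"delta_rot":[[0,0,0]],"fingers":[-0.48]}' | tail -2
python3 -m crank '{"linear":[[0,0,0]],"delta_rot":[[0,0,0]],"fingers":[-0.47]}' | tail -2; done
```

```text
grip_width: 0.0217
finger_force: 98.8
grip_width: 0.0223
finger_force: 83.0
grip_width: 0.022
finger_force: 67.1
grip_width: 0.0227
finger_force: 51.3
```

Opening now controls the grip, at about 16 N per 0.01. Easing to about 10 N.

```bash
python3 -m crank '{"linear":[[0,0,0],[0,0,0],[0,0,0]],"delta_rot":[[0,0,0],[0,0,0],[0,0,0]],"fingers":[-0.46,-0.46,-0.46]}' | tail -2
python3 -c "from workcell import *;o=observe();print(o['moment'])"
python3 -m crank '{"linear":[[0,0,0],[0,0,0],[0,0,0]],"delta_rot":[[0,0,0],[0,0,0],[0,0,0]],"fingers":[-0.45,-0.45,-0.45]}' | tail -2
python3 -c "from workcell import *;o=observe();print(o['moment'])"
python3 -m crank '{"linear":[[0,0,0],[0,0,0],[0,0,0],[0,0,0]],"delta_rot":[[0,0,0],[0,0,0],[0,0,0],[0,0,0]],"fingers":[-0.445,-0.444,-0.444,-0.444]}' | tail -2
python3 -c "from workcell import *;o=observe();print(o['moment'],o['force'])"
```

```text
grip_width: 0.0231
finger_force: 32.2
[-0.09255055  0.41189512 -0.02043725]
grip_width: 0.0235
finger_force: 17.0
[ 0.00068113  0.03142215 -0.00215445]
grip_width: 0.0237
finger_force: 8.3
[ 0.0620354  -0.02505277  0.04298108] [ 0.04148916  0.77432387 -4.84824713]
```

Moment is down to about zero, so it hangs. Tightening again, then a look.

```bash
python3 -m crank '{"linear":[[0,0,0],[0,0,0],[0,0,0],[0,0,0],[0,0,0]],"delta_rot":[[0,0,0],[0,0,0],[0,0,0],[0,0,0],[0,0,0]],"fingers":[-0.45,-0.48,-1,-1,-1]}' 100
python3 - <<'E'
from h import *
s,t=cam('side'),cam('top');cv2.imwrite('pics/d.png',cv2.resize(s['image'][130:270,200:340,::-1],(420,420),interpolation=2))
o=observe();print(o['moment'],o["position"],o["tool_rot"]);p=o["position"]
print(proj(s,[p+[0,0,.002],p-[0,0,.132]]))
E
```

```text
clock: 7.3
position: [0.4567, 0.1869, 0.2894]
tool_rot: [-3.142, 0.0, -2.853]
force: [0.2, -0.2, -4.5]
grip_width: 0.0216
finger_force: 98.1
[-0.02235952 -0.10936338  0.01433314] [0.45673766 0.18690835 0.28941831] [-3.14156387e+00  3.45232537e-05 -2.85342440e+00]
[[255.59690266 174.1866942 ]
 [258.8215134  209.38758497]]
```

View pics/d.png

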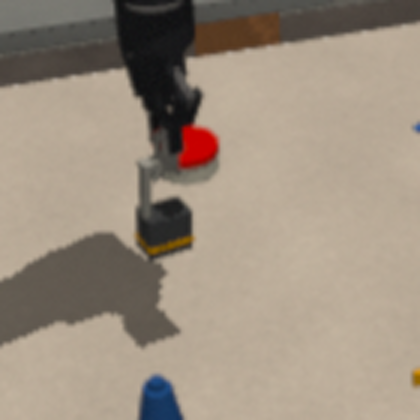

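It hangs with the block slightly tilted towards the robot, foot at about (255,212) in the full picture. Moving over to in front of the bar and turning to the stand's yaw.

```bash
python3 -m crank '{"linear":[[0.04,-0.08,0],[0.1,-0.24,0],[0.16,-0.4,0],[0.2,-0.56,0],[0.22,-0.72,0]],"delta_rot":[[0,0,-0.1],[0,0,-0.25],[0,0,-0.4],[0,0,-0.55],[0,0,-0.68]],"fingers":[-1,-1,-1,-1,-1]}'
python3 -m crank '{"linear":[[0.01,-0.16,0],[0.02,-0.34,0],[0.03,-0.54,0],[0.04,-0.74,0],[0.044,-0.9,0]],"delta_rot":[[0,0,0],[0,0,0],[0,0,0],[0,0,0],[0,0,0]],"fingers":[-1,-1,-1,-1,-1]}'
python3 -m crank '{"linear":[[0,-0.04,0],[0,-0.046,-0.05],[0,-0.046,-0.1],[0,-0.046,-0.1],[0,-0.046,-0.1]],"delta_rot":[[0,0,0],[0,0,0],[0,0,0],[0,0,0],[0,0,0]],"fingers":[-1,-1,-1,-1,-1]}'
python3 - <<'E'
from h import *
s,t=cam('side'),cam('top');W=np.hstack([cv2.resize(s['image'][185:325,290:430,::-1],(400,400),interpolation=2),cv2.resize(t['image'][160:300,340:480,::-1],(400,400),interpolation=2)])
cv2.imwrite('pics/e.png',W)
o=observe();print(o['moment'],o["position"],o["tool_rot"]);p=o["position"]+[0,0,.002]
print(proj(s,[p,p-[0,0,.134]]),proj(t,[p,p-[0,0,.134]]))
E
```

```text
clock: 7.9
position: [0.5123, 0.0046, 0.2894]
tool_rot: [-3.141, 0.001, 3.069]
force: [0.9, 0.4, -4.6]
grip_width: 0.0212
finger_force: 98.5
clock: 8.4
position: [0.5221, -0.2217, 0.2895]
tool_rot: [-3.141, 0.0, 3.071]
force: [0.4, 0.6, -4.7]
grip_width: 0.0218
finger_force: 98.6
clock: 8.9
position: [0.5228, -0.2283, 0.264]
tool_rot: [3.141, -0.001, 3.075]
force: [0.3, 0.4, -5.0]
grip_width: 0.0217
finger_force: 98.9
[ 0.01134165 -0.06120137 -0.00514304] [ 0.52306173 -0.22887057  0.26470284] [3.14155862e+00 4.29213115e-04 3.07485877e+00]
[[314.9466421  266.03915675]
 [315.22800126 302.29122745]] [[412.18310306 261.70077277]
 [402.38816203 264.43045683]]
```

View pics/e.png

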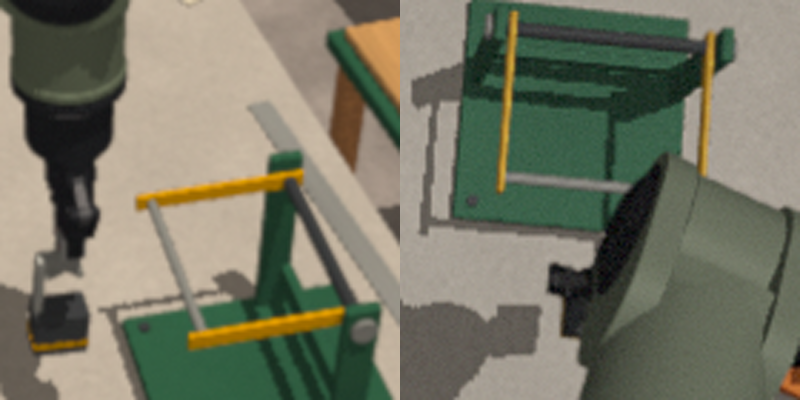

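It hangs in front of the bar: foot at about (310,304) in the side view, bar from (343,256) to (360,300). I'll correct the remaining ~6° tilt with the tool and drive the bar into the C.

```bash
python3 -m crank '{"linear":[[0.05,-0.004,0],[0.1,-0.008,0],[0.15,-0.012,0],[0.2,-0.016,0],[0.22,-0.017,0]],"delta_rot":[[0,-0.1,0],[0,-0.22,0],[0,-0.22,0],[0,-0.22,0],[0,-0.22,0]],"fingers":[-1,-1,-1,-1,-1]}'
python3 -m crank '{"linear":[[0.04,-0.003,0],[0.08,-0.006,0],[0.12,-0.009,0],[0.16,-0.012,0],[0.18,-0.013,0]],"delta_rot":[[0,0,0],[0,0,0],[0,0,0],[0,0,0],[0,0,0]],"fingers":[-1,-1,-1,-1,-1]}'
python3 -m crank '{"linear":[[0,0,0],[0,0,0]],"delta_rot":[[0,0,0],[0,0,0]],"fingers":[-1,-1]}'
python3 - <<'E'
from h import *
s,t=cam('side'),cam('top');W=np.hstack([cv2.resize(s['image'][205:305,310:410,::-1],(400,400),interpolation=2),cv2.resize(t['image'][160:260,360:460,::-1],(400,400),interpolation=2)])
cv2.imwrite('pics/f.png',W)
o=observe();print(o['moment'],o["position"],o["tool_rot"])
E
```

```text
clock: 9.5
position: [0.5788, -0.2333, 0.2648]
tool_rot: [3.134, 0.116, 3.074]
force: [-0.1, 0.1, -4.7]
grip_width: 0.0215
finger_force: 98.9
clock: 10.0
position: [0.6238, -0.237, 0.2642]
tool_rot: [3.134, 0.115, 3.074]
force: [0.3, 0.6, -4.9]
grip_width: 0.0215
finger_force: 98.9
clock: 10.2
position: [0.6224, -0.2371, 0.2642]
tool_rot: [3.134, 0.114, 3.073]
force: [0.0, 0.4, -5.0]
grip_width: 0.0215
finger_force: 98.9
[-0.03045286  0.22175242  0.03650331] [ 0.62236677 -0.23719355  0.26446886] [3.13380673 0.11473874 3.07300578]
```

View pics/f.png

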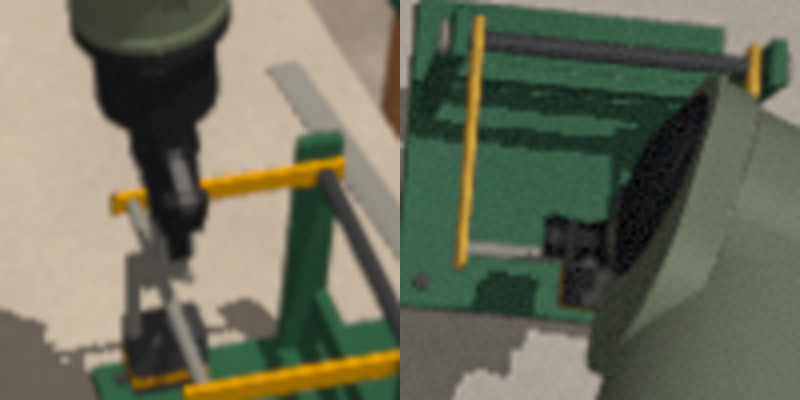

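The bar passes inside the C, between lip and block, at about crop (168,290). Lowering to seat the hook and load the rocker.

```bash
python3 -m crank '{"linear":[[0,0,-0.03],[0,0,-0.06],[0,0,-0.09],[0,0,-0.11],[0,0,-0.11]],"delta_rot":[[0,0,0],[0,0,0],[0,0,0],[0,0,0],[0,0,0]],"fingers":[-1,-1,-1,-1,-1]}'|sed -n 2,4p
python3 -m crank '{"linear":[[0,0,-0.02],[0.004,0,-0.04],[0.004,0,-0.05],[0.004,0,-0.05],[0.004,0,-0.05]],"delta_rot":[[0,0,0],[0,0,0],[0,0,0],[0,0,0],[0,0,0]],"fingers":[-1,-1,-1,-1,-1]}'|sed -n 2,4p
python3 -m crank '{"linear":[[0,0,-0.015],[0.004,0,-0.03],[0.004,0,-0.04],[0.004,0,-0.04],[0.004,0,-0.04]],"delta_rot":[[0,0,0],[0,0,0],[0,0,0],[0,0,0],[0,0,0]],"fingers":[-1,-1,-1,-1,-1]}'|sed -n 2,4p
python3 - <<'E'
from h import *
s,t=cam('side'),cam('top');W=np.hstack([cv2.resize(s['image'][205:305,310:410,::-1],(400,400),interpolation=2),cv2.resize(t['image'][160:260,360:460,::-1],(400,400),interpolation=2)])
cv2.imwrite('pics/g.png',W)
o=observe();print(o['force'],o["position"])
E
```

```text
position: [0.6227, -0.2371, 0.2362]
tool_rot: [3.134, 0.115, 3.073]
force: [1.7, -0.4, -0.9]
position: [0.6239, -0.2372, 0.2246]
tool_rot: [3.134, 0.115, 3.073]
force: [0.5, -1.7, 0.0]
position: [0.6251, -0.2372, 0.2145]
tool_rot: [3.134, 0.116, 3.073]
force: [4.9, -2.5, 1.3]
[ 5.63025255 -2.37929724  1.46326068] [ 0.62501096 -0.23721192  0.21454972]
```

View pics/g.png

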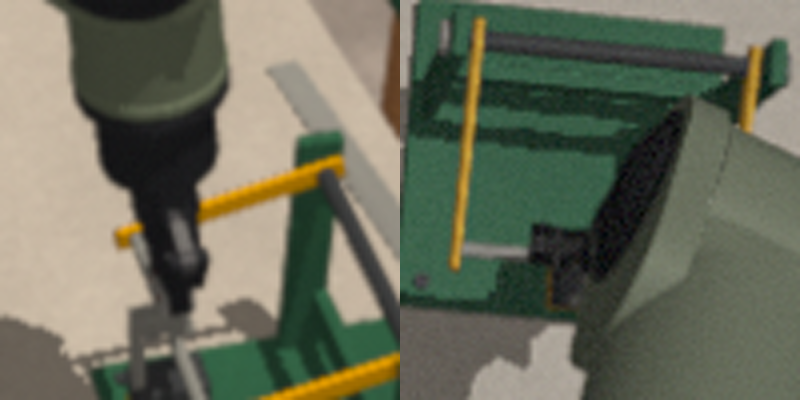

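The rocker is drawn down and the hook is seated, left arm tip now at crop (122,238). The grip has a small side load, so I'll ease it off slightly and then open gently.

```bash
python3 -m crank '{"linear":[[0.008,0,0.01],[0.016,0,0.016],[0.016,0,0.016]],"delta_rot":[[0,0,0],[0,0,0],[0,0,0]],"fingers":[-1,-1,-1]}'|sed -n 2,4p
python3 -m crank '{"linear":[[0,0,0],[0,0,0],[0,0,0],[0,0,0],[0,0,0]],"delta_rot":[[0,0,0],[0,0,0],[0,0,0],[0,0,0],[0,0,0]],"fingers":[-0.47,-0.45,-0.443,-0.443,-0.443]}'|tail -4
python3 -m crank '{"linear":[[0,0,0],[0,0,0],[0,0,0],[0,0,0],[0,0,0]],"delta_rot":[[0,0,0],[0,0,0],[0,0,0],[0,0,0],[0,0,0]],"fingers":[-0.42,-0.4,-0.35,-0.3,-0.2]}'|tail -4
python3 -m crank '{"linear":[[0,0,0],[0,0,0],[0,0,0],[0,0,0],[0,0,0]],"delta_rot":[[0,0,0],[0,0,0],[0,0,0],[0,0,0],[0,0,0]],"fingers":[0,0.15,0.15,0.15,0.15]}'|tail -4
```

```text
position: [0.6281, -0.237, 0.2181]
tool_rot: [3.134, 0.113, 3.073]
force: [-3.4, -0.3, 0.4]
tool_rot: [3.134, 0.115, 3.073]
force: [-1.0, -0.3, -0.9]
grip_width: 0.0238
finger_force: 7.3
tool_rot: [3.134, 0.115, 3.073]
force: [0.7, 0.6, 0.7]
grip_width: 0.0341
finger_force: 0.0
tool_rot: [3.134, 0.115, 3.073]
force: [-0.1, 0.2, 0.3]
grip_width: 0.0488
finger_force: 0.0
```

```bash
python3 -m crank '{"linear":[[-0.005,0,0.04],[-0.014,0,0.12],[-0.035,0,0.3],[-0.06,0,0.5],[-0.07,0,0.6]],"delta_rot":[[0,0,0],[0,0,0],[0,0,0],[0,0,0],[0,0,0]],"fingers":[0.15,0.15,0.15,0.15,0.15]}'|sed -n 2,4p
python3 -m crank '{"linear":[[-0.2,0.2,0],[-0.4,0.4,0],[-0.6,0.6,0],[-0.7,0.7,0],[-0.7,0.7,0]],"delta_rot":[[0,0,0],[0,0,0],[0,0,0],[0,0,0],[0,0,0]],"fingers":[0.15,0.15,0.15,0.15,0.15]}'|sed -n 2,4p
python3 -m crank '{"linear":[[0,0,0],[0,0,0],[0,0,0],[0,0,0],[0,0,0]],"delta_rot":[[0,0,0],[0,0,0],[0,0,0],[0,0,0],[0,0,0]],"fingers":[0.15,0.15,0.15,0.15,0.15]}'|sed -n 1,4p
python3 - <<'E'
from h import *
c=lambda s:s['image'][205:305,310:410].astype(int)
s=cam('side');a=c(s)
for i in range(8): b=cam('side')
print("motion",np.abs(c(b)-a).max(2).mean(),(np.abs(c(b)-a).max(2)>60).sum())
t=cam('top');W=np.hstack([cv2.resize(b['image'][205:305,310:410,::-1],(400,400),interpolation=2),cv2.resize(t['image'][160:260,360:460,::-1],(400,400),interpolation=2)])
cv2.imwrite('pics/i.png',W)
E
```

```text
position: [0.6112, -0.2377, 0.3737]
tool_rot: [3.135, 0.12, 3.073]
force: [0.0, -0.5, 0.6]
position: [0.4344, -0.061, 0.369]
tool_rot: [3.134, 0.116, 3.073]
force: [2.0, 1.2, 0.9]
clock: 15.2
position: [0.4365, -0.0626, 0.3682]
tool_rot: [3.134, 0.114, 3.072]
force: [-0.2, -0.2, -1.1]
motion 0.9372 0
```

View pics/i.png

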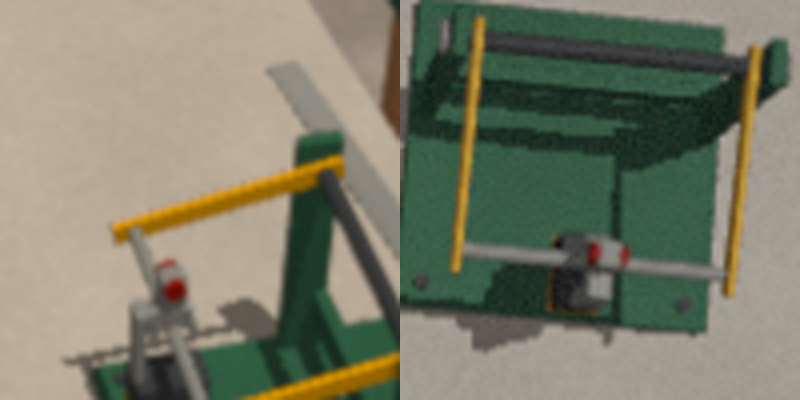

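The weight hangs by its hook on the bar, stud upright at crop (172,285), rocker drawn down, nothing moving, and the robot is clear. Handing in.

```bash
python3 -c "from workcell import bot;print(bot.job_done())"
```

```text
the job is handed in; nothing more can be done
None
```

The weight now hangs still and upright by its hook on the rocker bar, drawing the rocker down. The arm is clear, the bystanders were left alone, and I handed the job in at about 16 s; no verdict was returned.

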